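Hang a cast hair band on the curing lamp and hold its sprung shutter open at the mark

TASK

First hang the teal hair band over the steel bar of the curing lamp, so that its crown rests on the bar with one leg down each side, and let go of it with the shutter still shut. Then take the orange grip and pull the sprung shutter out until its red pointer is over the green mark, and finish while holding it still there: the shutter springs shut if released, so do not let go. Leave the pigment jar, glue tube and tape roll around where they stand.

Things in the scene. Friction and masses are not known exactly. Their poses are not given: they have to be found in the camera images.
- curing_lamp: White box lamp, fixed: 80 (x) x 170 (y) x 150 mm high. Origin: centre of its underside on the table, z up; front face at x = -40 mm, looking along -x to the robot; behind the steel shutter a violet window. On its -y side (robot's right) an aluminium ledge, top 55 mm above the table, x -110 to -50, y -85 to -280 mm, carries ticks and the green mark.
- bar_top (a point): On the top line of the steel drying bar, 144 mm above the table, 65 mm before the lamp's front: best place for the band's crown. Axes as the lamp's. The level round bar, 16 mm diameter, sticks out of the front along -x at lamp y = 0; free for about 50 mm either way of this point, with a black 26 mm end collar. Nothing above it.
- shutter (a joint): Travel of the steel shutter (m): 0 shut (start), 0.105 end stop; grows as it is pulled along the lamp's -y, sideways out of the lamp. A spring pulls it shut with about 3 N at 0, 5.5 N at 0.05, 8 N at 0.1: it springs back when released. The mark is at 0.045 to 0.08.
- shutter_grip (a point): Point to grasp, on the centre line of the orange upright grip, 130 mm above the table. Grip: 26 (lamp x) x 16 (lamp y, pull direction) mm, 67 to 145 mm above the table; 27 mm before the lamp's front face and, shut, 65 mm beyond its side. Moves with the shutter. Axes as the lamp's. Behind it, at 64 to 88 mm height, runs the arm that joins it to the shutter.
- shutter_pointer (a point): Tip region of the thin red pointer (3 mm wide) at the foot of the orange grip, over the ledge, 60 mm above the table; moves with the shutter. It has the same lamp y as the grip's centre line.
- mark (a point): Centre of the green mark (a strip 12 mm wide along the pull direction, 26 mm long) on the ledge, the point taken at the pointer's height and lamp x. Axes as the lamp's. The pointer is at the mark when both have the same lamp y. The mark stays where it was set for the run.
- hair_band: Rigid teal hair band with a golden knot, an upright arch standing on its ends, 80 g. Origin: midway between the ends, on the table; z up; y across the arch (outer width 110, inner 100 mm); x across the strip (28 wide, 5 mm thick). Crown 97 (underside) to 102 mm above the ends; knot on it 26 (x) x 34 (y) x 20 mm, top at 122 mm: grasp it across x. Hung, x lies along the bar.
- band_crown (a point): Middle of the underside of the hair band's crown (97 mm above its ends): this rests on the bar's top line.
- pigment_jar: Bystander: small violet pigment jar with a white ridged lid, 38 mm diameter, 53 mm high, loose. Origin: centre of its underside.
- glue_tube: Bystander: upright white glue tube with a red foot, about 51 mm diameter, 135 mm high, loose. Origin: centre of its underside.
- tape_roll: Bystander: roll of cream masking tape lying flat, 104 mm diameter, 25 mm high, loose. Origin: centre of its underside.

How it is judged:
By the outcome, as a careful person would: the job done as asked, in the order asked, and still so for the second after the job is handed in, while the arm keeps its last pose, push and grip.
It also fails if it takes over 54 s, if anything falls off the work surface, if the arm or the gripper's body presses on something with over 40 N, if the wrist force passes 120 N, or if a joint passes its speed limit or range.

ROBOT

A 7-joint arm with a two-finger parallel gripper is mounted at the origin on the work surface; the furniture and walls round the work are solid. World frame = base frame: x ahead of the robot, y to its left, z up, the work surface at z = 0. Lengths are in m, angles in rad, forces in N, time in s.
With the tool pointing down it reaches from about 0.425 to 0.825 m from the base axis. Payload 3.6 kg.
Tool frame: the origin (TCP) lies on the mounting face of the last link; the fingertips stand 173 mm ahead of it and the grasp point (between the pads) lies 155 mm ahead of it (hold_point_z is the distance from the TCP to the grasp point, in m); z points along the fingers, y is the line along which they close (so a half turn about z gives the same grasp; the last joint's range is limited). The gripper opens to 85 mm and grips with 20 to 120 N. Pads are 22 mm wide; open, the fingers measure 114 mm over their backs; the gripper's body (76 mm by 85 mm) begins 54 mm behind the grasp point. The pads swing forward as they close: fully open they stand 13 mm farther back than shut.
Start: joints at [-0.026, 0.615, -0.013, 1.423, 0.008, 1.103, -0.04], TCP at [0.65, 0, 0.405] pointing down, gripper open.
Joint ranges: [-3.12, 3.12], [-0.3, 2.06], [-1.34, 1.32], [0.26, 2.42], [-1.36, 4.5], [0.01, 1.98], [-2.84, 2.84]. Speed limits (rad/s): [2.79, 2.79, 3.14, 3.14, 3.14, 3.14, 3.14].

INTERFACE

Orientations are given as a 3x3 rotation matrix whose columns are the frame's x, y, z axes.
In Python, from rig import get_obs, read_camera, calibration, job_done, hold_point_z gives the robot as it stands. The module is installed in compiled form; this text tells all that it offers.
- The arm moves only by the shell command python3 -m inch 'ROWS' [OPENING] [FORCE]. ROWS is JSON, a list of rows, each a list of 4 numbers: the shift along the tool's x, y, z in m, then the turn about the tool's z in degrees. In form: [[tx, ty, tz, yaw], ...]. A call has exactly 8 rows; each row is the pose to reach, as a shift and turn from the pose commanded when the call began, along the tool's axes at that moment; what a row does not reach only later rows make up. A row lasts 1/12 s, in which the tool goes at most 41.7 mm and 7.16 degrees, less where a joint would pass 70% of its speed; a pose out of reach is approached as far as the arm can. A call with a gripper value outside its range is refused whole. OPENING is the opening in per cent of the stroke, from 0 (shut) to 100 (fully open), set as the call begins (- or left out, the last holds). The fingers move at their own pace and stop on an object; FORCE is the grip in N (left out, the last holds). Time passes only in rows, so rows that repeat a pose let the fingers close, or fill a call up. It gives the time, the measured TCP pose, the force, the opening and the grip force at its end, in the units of the state.
- get_obs(): the state, without advancing time (a new reading comes with each control period).
- read_camera(name): name is "scene" or "side" or "wrist"; returns the picture (400x640x3 uint8, red, green, blue); there is no depth.
- calibration(name): a dict with "intrinsics" (3x3 intrinsics, pixels), "world_to_cam" (4x4, takes a point from world to camera coordinates). Camera axes: x right, y down, z forward; pixel columns grow to the right and rows downward; lengths in m; the calibration is good to about 2 mm. A picture is of the moment at which its call begins: read the wrist's pose just before it. calibration takes no time and is no camera call; for the wrist camera it gives the pose at the moment of the call.
- job_done(): hands the job in; it is judged then, once.
The state is a dict: "time": time; "qpos": joint angles; "joint_velocities": joint speeds; "tau": joint torques, N m; "tool_pos": TCP position; "tcp_rot": TCP orientation; "contact_force": force on the tool from outside, world axes, zero at the start; "moment": the same for the moment, N m; "opening": finger opening in m; "grip_force": force on a finger pad.
Only numpy, scipy, OpenCV 4.12 (cv2) and the standard library are available. Lean on these libraries where they do the work, as an engineer would, in place of code of your own. Each camera call takes 0.05 s, during which the arm holds its last target. There are 200 camera calls.

## Working session

There is one attempt and no reset: what is moved stays moved. The work goes in short steps, Python scripts to look and compute and a shell command to move; the robot and the scene stay as the last step left them, time stands still between calls to the robot, and variables do not carry over. Pictures are saved under pics/ and viewed, at most 14 in all, crops included, and the job is handed in when it is done.

```bash
mkdir -p pics; cat > h.py <<'E'
import numpy as np, cv2
from rig import *
def snap(n,f):
    c=calibration(n); im=read_camera(n); cv2.imwrite(f'pics/{f}.png',im[:,:,::-1]); np.savez(f'pics/{f}.npz',K=c['intrinsics'],T=c['world_to_cam']); return im
def ray(f,p):
    d=np.load(f'pics/{f}.npz'); R=d['T'][:3,:3]; t=d['T'][:3,3]
    v=R.T@np.linalg.solve(d['K'],[p[0],p[1],1.]); return -R.T@t, v/np.linalg.norm(v)
def tri(*fp):
    A=0;b=0
    for f,p in fp:
        o,v=ray(f,p); P=np.eye(3)-np.outer(v,v); A=A+P; b=b+P@o
    x=np.linalg.solve(A,b); return x,[round(float(np.linalg.norm((np.eye(3)-np.outer(v,v))@(x-o)))*1e3,1) for o,v in (ray(*q) for q in fp)]
def onz(f,p,z):
    o,v=ray(f,p); return o+v*(z-o[2])/v[2]
def pix(f,X):
    d=np.load(f'pics/{f}.npz'); c=d['T']@np.append(X,1); u=d['K']@c[:3]; return u[:2]/u[2]
E
python3 - <<'E'
from h import *
o=get_obs(); print(o['time'],o['tcp_rot'],o['opening'],hold_point_z)
for n in('scene','side','wrist'): snap(n,n+'0'); c=calibration(n); T=np.array(c['world_to_cam']); print(n,-T[:3,:3].T@T[:3,3])
E
```

```text
0.0 [[-5.89823406e-05  9.99996696e-01 -2.57010045e-03]
 [ 9.99999998e-01  5.89648594e-05 -6.87754666e-06]
 [-6.72597832e-06 -2.57010085e-03 -9.99996697e-01]] 0.08539746979358966 0.1547
scene [-0.39714255 -0.82692826  0.75784913]
side [-0.07458975 -0.21668804  1.15739897]
wrist [0.64877437 0.07907313 0.37309261]
```

View pics/scene0.png

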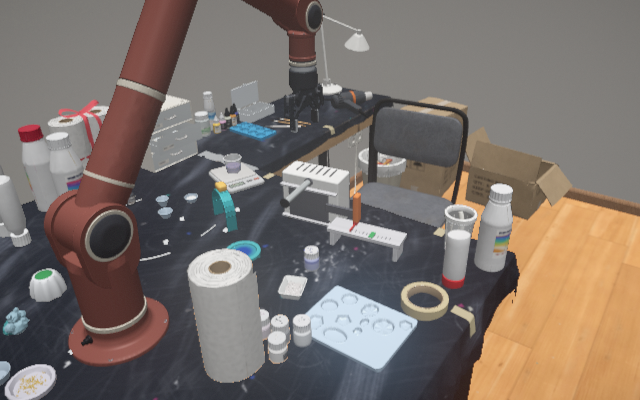

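View pics/side0.png

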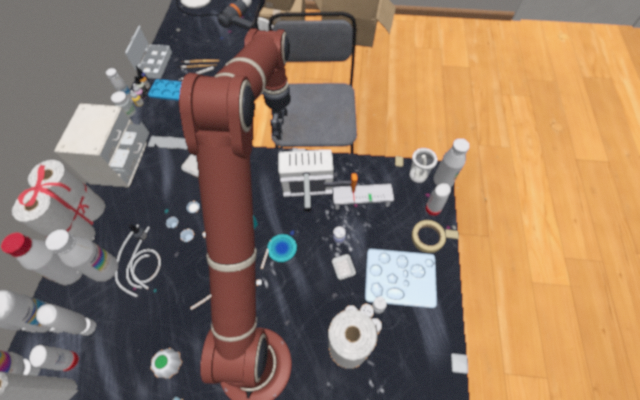

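The scene view shows the band at about (225,205), the lamp at (315,190), the orange grip at (356,207) and the green mark at (372,235). In the side view the arm hides most of the band. Next I'll enlarge both and look at the wrist view.

```bash
python3 - <<'E'
from h import *
a=cv2.imread('pics/scene0.png')[155:265,205:405]; b=cv2.imread('pics/side0.png')[140:220,240:400]
a=cv2.resize(a,None,fx=4,fy=4,interpolation=2)[:, :800]; cv2.imwrite('pics/sc0c.png',a)
b=cv2.resize(b,None,fx=5,fy=5,interpolation=2); cv2.imwrite('pics/sd0c.png',b)
E
```

```text
(no output)
```

View pics/sc0c.png

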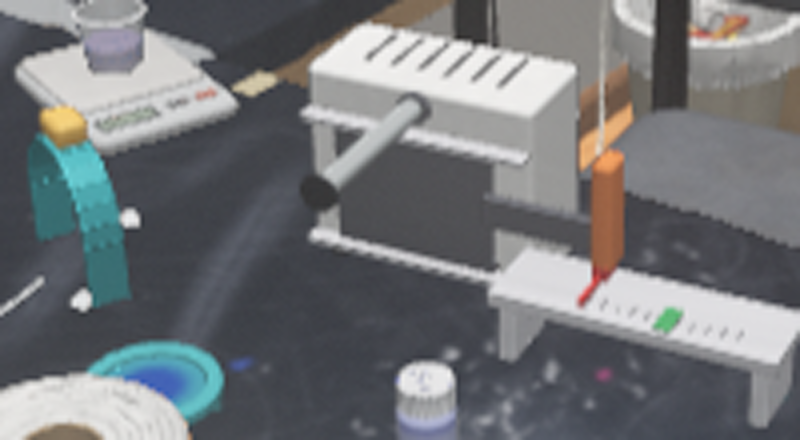

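View pics/sd0c.png

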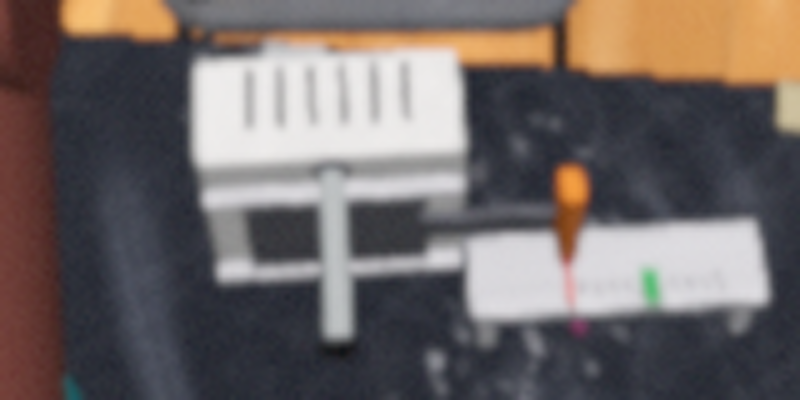

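View pics/wrist0.png

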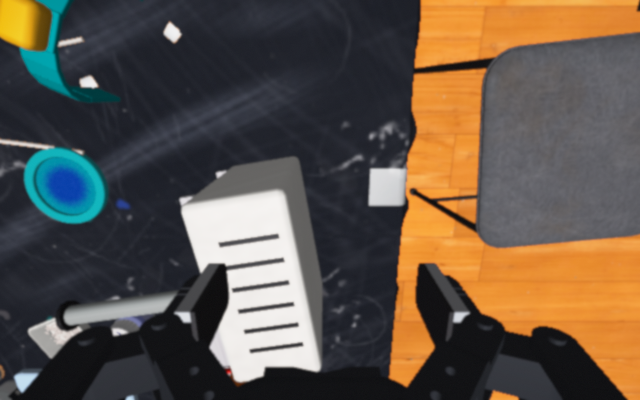

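Scene crop: lamp top corners at (312,68), (365,24), (576,68) and (530,105); collar (320,190); grip top (608,157); pointer tip (585,300); mark (668,320); knot (63,125). In the wrist view the knot is at about (25,22), the lamp top corners at (183,207), (285,190) and (322,370), and the collar at (68,315).

```bash
python3 - <<'E'
from h import *
np.set_printoptions(precision=4,suppress=True)
S=lambda x,y:('scene0',(205+x/4,155+y/4)); D=lambda x,y:('side0',(240+x/5,140+y/5)); W=lambda x,y:('wrist0',(x,y))
for n,a in dict(FL=(S(312,68),D(197,165),W(183,207)),BL=(S(365,24),D(192,62),W(285,190)),BR=(S(576,68),D(460,50),W(322,370)),FR=(S(530,105),D(465,155)),
 collar=(S(320,190),D(337,345),W(68,315)),barroot=(S(415,105),D(330,170)),grip=(S(608,157),D(572,175)),ptip=(S(585,302),D(572,302)),mark=(S(668,320),D(652,287)),knot=(S(63,125),W(25,22))).items(): print(n,*tri(*a))
E
```

```text
FL [0.5444 0.0017 0.1463] [2.3, 3.2, 1.3]
BL [0.6205 0.016  0.1472] [1.4, 3.2, 1.9]
BR [ 0.6457 -0.1505  0.1469] [3.4, 3.5, 2.6]
FR [ 0.5573 -0.1667  0.1613] [2.9, 2.9]
collar [ 0.4295 -0.0999  0.1384] [1.5, 1.5, 0.4]
barroot [ 0.5499 -0.0812  0.1409] [1.6, 1.6]
grip [ 0.5546 -0.2313  0.1466] [1.0, 1.0]
ptip [ 0.5113 -0.2404  0.0646] [1.7, 1.7]
mark [ 0.5285 -0.2913  0.0611] [0.8, 0.8]
knot [0.4359 0.1304 0.114 ] [1.5, 1.5]
```

Lamp: yaw about 8.6°, centre (0.594,-0.074), bar_top about (0.490,-0.090), mark about 54 mm along the pull. I'll move near the band for a wrist look.

```bash
python3 -m inch '[[0.004,-0.015,0,0],[0.013,-0.05,0,0],[0.023,-0.085,0,0],[0.034,-0.12,0,0],[0.045,-0.16,0,0],[0.054,-0.19,0,0],[0.06,-0.21,0,0],[0.06,-0.21,0,0]]'
python3 - <<'E'
from h import *
print(get_obs()['tool_pos']); snap('wrist','w1')
snap('side','s1')
E
```

```text
time: 0.82
tool_pos: [0.4357, 0.0614, 0.4046]
tcp_rot: [[-0.004, 1.0, -0.005], [1.0, 0.004, 0.0], [0.0, -0.005, -1.0]]
contact_force: [-0.3, -0.2, -0.1]
opening: 0.0853
grip_force: 0.0
[0.43567569 0.0613962  0.40455519]
```

View pics/w1.png

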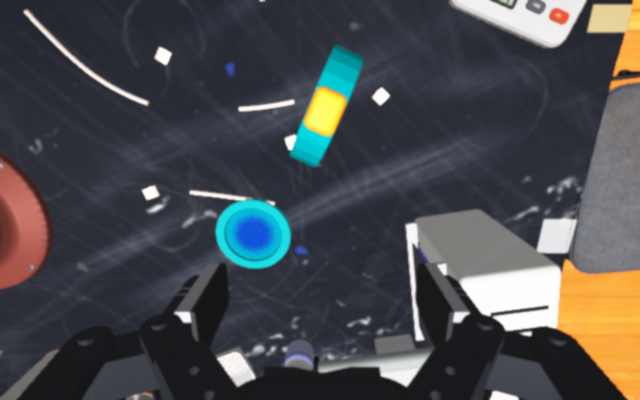

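The wrist view shows the knot centre at (326,111). The strip ends have midpoints at (350,51) and (304,161), so the arch is tilted about 23°. The blue dish is at (253,233).

```bash
python3 - <<'E'
from h import *
print(tri(('w1',(326,111)),('scene0',(205+16,155+31))),onz('w1',(326,111),.122))
a=onz('w1',(350,51),.05);b=onz('w1',(303.5,161.5),.05);print((a+b)/2,np.degrees(np.arctan2(*(a-b)[:2])))
im=cv2.imread('pics/w1.png');h=cv2.cvtColor(im,cv2.COLOR_BGR2HSV)
for n,lo,hi in(('gold',(18,120,120),(33,255,255)),('teal',(80,120,60),(97,255,255))):
    m=cv2.inRange(h,lo,hi);m[:30]=0;m[180:]=0;m[:,:270]=0;m[:,400:]=0
    p=cv2.findNonZero(m);r=cv2.minAreaRect(p);print(n,r); print(onz('w1',r[0],.122 if n=='gold' else .06))
E
```

```text
(array([0.4357689 , 0.12995882, 0.11584513]), [0.7, 0.7]) [0.43623858 0.1297842  0.122     ]
[0.43636514 0.12850848 0.05      ] 23.26903818263965
gold ((325.0113525390625, 111.06500244140625), (34.342620849609375, 44.63075637817383), 23.749494552612305)
[0.43550073 0.12973498 0.122     ]
teal ((326.6791076660156, 106.20215606689453), (37.17158126831055, 122.7366714477539), 22.69379425048828)
[0.43731805 0.13143899 0.06      ]
```

```bash
python3 -m inch '[[0.015,-0.001,0.01,5],[0.035,-0.002,0.025,10],[0.05,-0.003,0.045,15],[0.063,-0.004,0.06,20],[0.068,-0.004,0.075,23],[0.07,-0.004,0.08,23],[0.07,-0.004,0.08,23],[0.07,-0.004,0.08,23]]'
python3 -c "
from h import *
o=get_obs();print(o['tool_pos'],o['tcp_rot'],o['joint_velocities'])"
```

```text
time: 1.58
tool_pos: [0.4369, 0.1295, 0.3247]
tcp_rot: [[0.391, 0.921, 0.0], [0.921, -0.391, -0.0], [-0.0, 0.001, -1.0]]
contact_force: [0.8, -0.1, -0.3]
opening: 0.085
grip_force: 0.0
[0.43693184 0.12948964 0.3247477 ] [[ 3.90721057e-01  9.20509025e-01  4.36047531e-04]
 [ 9.20509095e-01 -3.90720870e-01 -4.56850479e-04]
 [-2.50162118e-04  5.79886819e-04 -9.99999801e-01]] [ 0.01150164 -0.02401094  0.00173409 -0.00327034 -0.00037611  0.00096566
 -0.00442107]
```

```bash
python3 -m inch '[[0,0,0.01,0],[0,0,0.02,0],[0,0,0.03,0],[0,0,0.04,0],[0,0,0.045,0],[0,0,0.048,0],[0,0,0.048,0],[0,0,0.048,0]]' && python3 -m inch '[[0,0,0,0],[0,0,0,0],[0,0,0,0],[0,0,0,0],[0,0,0,0],[0,0,0,0],[0,0,0,0],[0,0,0,0]]' 0 40 && python3 -m inch '[[0,0,0,0],[0,0,0,0],[0,0,-0.005,0],[0,0,-0.015,0],[0,0,-0.03,0],[0,0,-0.05,0],[0,0,-0.07,0],[0,0,-0.07,0]]'
python3 -c "
from h import *
snap('wrist','w2')"
```

```text
time: 2.25
tool_pos: [0.4364, 0.1298, 0.2772]
tcp_rot: [[0.391, 0.92, 0.001], [0.92, -0.391, 0.0], [0.001, 0.001, -1.0]]
contact_force: [0.4, -0.1, -0.1]
opening: 0.0854
grip_force: 0.0
time: 2.92
tool_pos: [0.4361, 0.1301, 0.277]
tcp_rot: [[0.391, 0.921, 0.001], [0.921, -0.391, 0.0], [0.001, 0.0, -1.0]]
contact_force: [0.3, -0.3, 4.4]
opening: 0.0253
grip_force: 39.7
time: 3.58
tool_pos: [0.4368, 0.1302, 0.3495]
tcp_rot: [[0.391, 0.92, 0.006], [0.921, -0.391, 0.002], [0.004, 0.005, -1.0]]
contact_force: [0.4, 0.0, -1.6]
opening: 0.0249
grip_force: 39.4
```

View pics/w2.png

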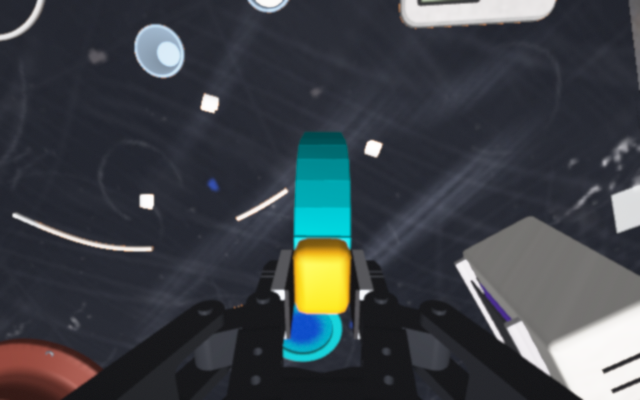

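The band is held square, with the knot between the pads. Raise it, turn it to the bar's direction and carry it over.

```bash
python3 -m inch '[[0,0,-0.01,-3],[0,0,-0.03,-9],[0,0,-0.05,-15],[0,0,-0.075,-21],[0,0,-0.1,-27],[0,0,-0.115,-31],[0,0,-0.125,-31.7],[0,0,-0.125,-31.7]]' && python3 -m inch '[[-0.01,0.001,0,0],[-0.035,0.003,0,0],[-0.075,0.007,0,0],[-0.115,0.01,0,0],[-0.155,0.014,0,0],[-0.19,0.017,0,0],[-0.215,0.019,0,0],[-0.2256,0.0202,0,0]]' && python3 -m inch '[[0,0,0,0],[0,0,0,0],[0,0,0,0],[0,0,0,0],[0,0,0,0],[0,0,0,0],[0,0,0,0],[0,0,0,0]]'
python3 -c "
from h import *
for n in('wrist','scene','side'): snap(n,n+'3')
a=cv2.imread('pics/scene3.png')[100:250,250:400]; b=cv2.imread('pics/wrist3.png')
cv2.imwrite('pics/c3.png',np.hstack([cv2.resize(a,(400,400),interpolation=2),cv2.resize(b,(400,250))] if 0 else [cv2.resize(a,(400,400),interpolation=2),np.vstack([cv2.resize(b,(400,250)),np.zeros((150,400,3),np.uint8)])]))"
```

```text
time: 4.3
tool_pos: [0.4362, 0.13, 0.4724]
tcp_rot: [[-0.151, 0.988, 0.002], [0.988, 0.151, 0.001], [0.0, 0.002, -1.0]]
contact_force: [0.8, 0.1, -1.0]
opening: 0.0251
grip_force: 39.5
time: 4.97
tool_pos: [0.4897, -0.0955, 0.4695]
tcp_rot: [[-0.143, 0.99, -0.004], [0.99, 0.143, -0.003], [-0.002, -0.005, -1.0]]
contact_force: [0.2, -0.4, -0.9]
opening: 0.0249
grip_force: 39.5
time: 5.63
tool_pos: [0.49, -0.0895, 0.4718]
tcp_rot: [[-0.152, 0.988, 0.0], [0.988, 0.152, 0.0], [0.0, 0.0, -1.0]]
contact_force: [0.5, 0.2, -1.3]
opening: 0.0251
grip_force: 39.5
```

View pics/c3.png

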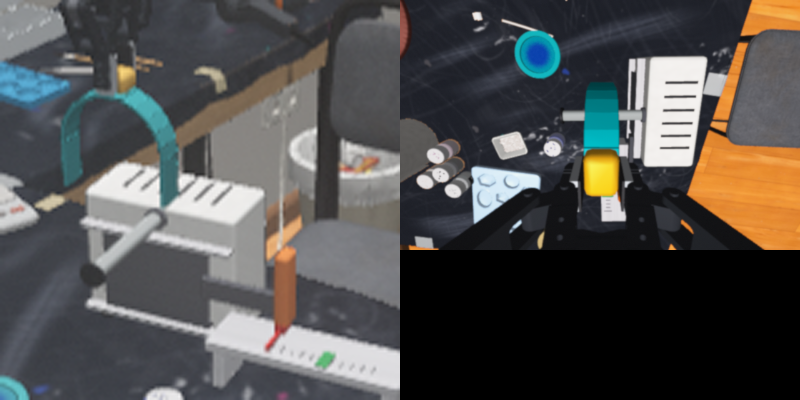

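Scene crop: the band hangs upright above the bar. In the wrist view the bar is perpendicular to the band, running along row 184 between columns about 269 and 384. I'll check the offset numerically.

```bash
python3 - <<'E'
from h import *
im=cv2.imread('pics/wrist3.png'); h=cv2.cvtColor(im,cv2.COLOR_BGR2GRAY)
for c in (275,285,385): print(c,h[170:200,c])
for p in((285,184.5),(384,184.5)): print(onz('wrist3',p,.14))
E
```

```text
275 [ 36  37  37  38  38  45  64  92 119 141 159 173 181 187 189 190 188 187
 185 184 181 175 150 101  56  42  40  40  38  37]
285 [ 34  34  35  36  36  46  66  95 122 144 161 175 182 186 189 189 188 186
 185 184 181 174 148  98  51  35  33  35  35  36]
385 [221 206 169 132 112  96  99 119 143 160 172 180 185 187 187 185 184 182
 178 172 165 147 127 128 155 188 215 222 223 223]
[ 0.45441181 -0.09647187  0.14      ]
[ 0.54813285 -0.08212633  0.14      ]
```

```bash
python3 -m inch '[[-0.001,0,0.01,0],[-0.001,0,0.03,0],[-0.001,0,0.055,0],[-0.001,0,0.08,0],[-0.001,0,0.105,0],[-0.001,0,0.125,0],[-0.001,0,0.138,0],[-0.001,0,0.14,0]]' && python3 -m inch '[[0,0,0.001,0],[0,0,0.002,0],[0,0,0.003,0],[0,0,0.004,0],[0,0,0.005,0],[0,0,0.006,0],[0,0,0.007,0],[0,0,0.007,0]]'
```

```text
time: 6.45
tool_pos: [0.4895, -0.0908, 0.3293]
tcp_rot: [[-0.151, 0.988, -0.006], [0.988, 0.151, 0.001], [0.002, -0.005, -1.0]]
contact_force: [0.0, 0.1, -0.8]
opening: 0.0249
grip_force: 39.5
time: 7.12
tool_pos: [0.4902, -0.0909, 0.3247]
tcp_rot: [[-0.151, 0.988, -0.0], [0.988, 0.151, 0.0], [0.0, -0.0, -1.0]]
contact_force: [0.4, -0.8, -1.6]
opening: 0.025
grip_force: 39.5
```

Not in contact yet; nudge down.

```bash
python3 -m inch '[[0,0,0.0005,0],[0,0,0.001,0],[0,0,0.0015,0],[0,0,0.002,0],[0,0,0.002,0],[0,0,0.002,0],[0,0,0.002,0],[0,0,0.002,0]]'
python3 -c "
from h import *
snap('scene','s4')
a=cv2.imread('pics/s4.png')[140:250,250:400]
cv2.imwrite('pics/c4.png',cv2.resize(a,None,fx=5,fy=5,interpolation=2))"
```

```text
time: 7.78
tool_pos: [0.4902, -0.0909, 0.3239]
tcp_rot: [[-0.151, 0.989, 0.001], [0.989, 0.151, -0.0], [-0.0, 0.001, -1.0]]
contact_force: [-2.4, -0.4, 8.1]
opening: 0.0249
grip_force: 40.7
```

View pics/c4.png

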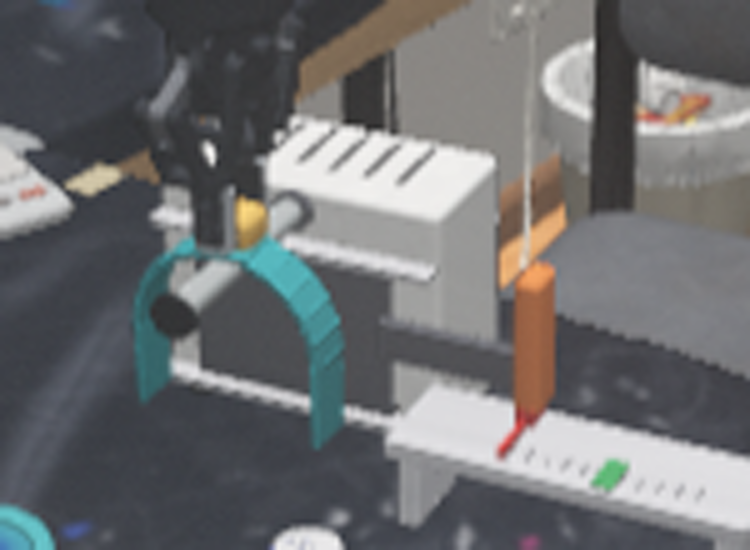

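The band straddles the bar with about 9 N of contact. Release it partly and lift straight up.

```bash
python3 -m inch '[[0,0,-0.001,0],[0,0,-0.001,0],[0,0,-0.001,0],[0,0,-0.001,0],[0,0,-0.001,0],[0,0,-0.001,0],[0,0,-0.001,0],[0,0,-0.001,0]]' 55 40 && python3 -m inch '[[0,0,0,0],[0,0,0,0],[0,0,-0.005,0],[0,0,-0.015,0],[0,0,-0.035,0],[0,0,-0.06,0],[0,0,-0.09,0],[0,0,-0.1,0]]'
python3 -c "
from h import *
snap('scene','s5');snap('side','d5')
a=cv2.imread('pics/s5.png')[140:250,250:400];b=cv2.imread('pics/d5.png')[130:220,260:410]
cv2.imwrite('pics/c5.png',cv2.resize(np.hstack([a,np.vstack([b,b[:20]*0])]),None,fx=2.6,fy=2.6,interpolation=2))"
```

```text
time: 8.5
tool_pos: [0.4902, -0.0909, 0.3236]
tcp_rot: [[-0.151, 0.988, -0.0], [0.988, 0.151, 0.0], [0.0, -0.0, -1.0]]
contact_force: [-0.1, -1.1, -0.5]
opening: 0.0468
grip_force: 0.0
time: 9.17
tool_pos: [0.491, -0.0911, 0.428]
tcp_rot: [[-0.151, 0.988, 0.007], [0.989, 0.151, -0.001], [-0.002, 0.007, -1.0]]
contact_force: [0.8, -0.2, 1.1]
opening: 0.047
grip_force: 0.0
```

View pics/c5.png

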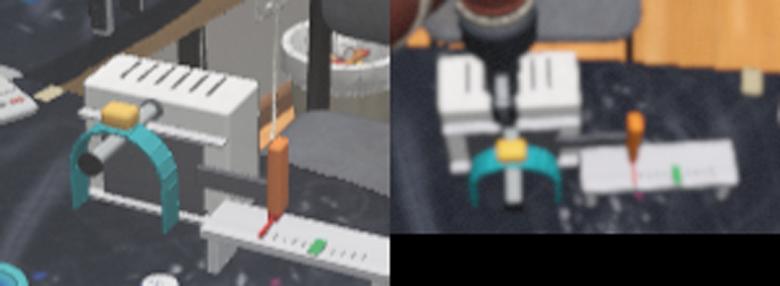

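The band hangs with its crown on the bar, a leg on each side and the shutter still shut. Now go above the grip, turning 90° so the fingers close along the pull direction.

```bash
python3 -m inch '[[-0.01,0.003,0,-4],[-0.03,0.008,0,-10],[-0.06,0.016,0,-17],[-0.09,0.024,0,-24],[-0.118,0.032,0,-31],[-0.138,0.037,0,-38],[-0.1488,0.04,0,-45],[-0.1488,0.04,0,-52]]' 100 && python3 -m inch '[[0,0,0,-7],[0,0,0,-14],[0,0,0,-21],[0,0,0,-28],[0,0,0,-35],[0,0,0,-38],[0,0,0,-38],[0,0,0,-38]]'
python3 -c "
from h import *
print(get_obs()['qpos']);snap('wrist','w6')"
```

```text
time: 9.93
tool_pos: [0.5521, -0.2357, 0.4214]
tcp_rot: [[-0.873, 0.489, -0.003], [0.489, 0.873, -0.001], [0.002, -0.002, -1.0]]
contact_force: [1.3, -0.8, 0.6]
opening: 0.0856
grip_force: 0.0
time: 10.6
tool_pos: [0.552, -0.2321, 0.4224]
tcp_rot: [[-0.989, -0.15, -0.002], [-0.15, 0.989, 0.001], [0.002, 0.002, -1.0]]
contact_force: [-0.2, 0.1, 0.9]
opening: 0.0851
grip_force: 0.0
[ 0.57316069  0.53747351 -0.34442522  1.5469196   0.19521663  1.09391703
  1.90433146]
```

View pics/w6.png

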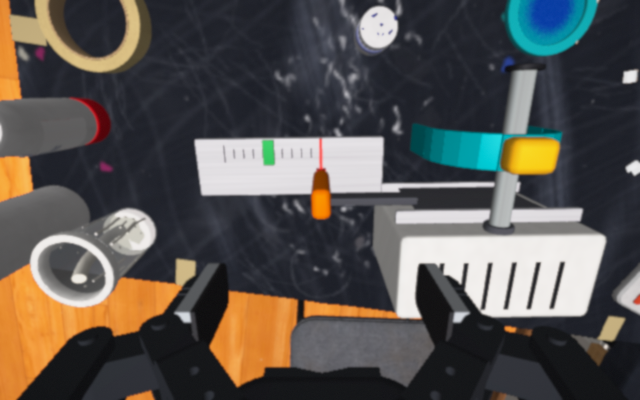

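Wrist view: the grip top is centred at about (321,205), the pointer is at (321,153), the mark at (268.5,152) and the hung band at (500,150).

```bash
python3 - <<'E'
from h import *
g=onz('w6',(320.5,205),.145); p=onz('w6',(320.5,153),.06); m=onz('w6',(268.5,152),.055)
R=np.load('pics/w6.npz')['T'][:3,:3]
u=np.array([.989,.15]);v=np.array([-.15,.989])
print(g,tri(('w6',(320.5,205)),('scene0',(205+608/4,155+157/4))),'pointer-mark',[(m-p)[:2]@v,(m-p)[:2]@u])
o=get_obs()['tool_pos']; d=(g-o)[:2]; T=get_obs()['tcp_rot']; print('tool shift',T.T[:2,:2]@d)
E
```

```text
[ 0.55357403 -0.23307988  0.145     ] (array([ 0.55222737, -0.23264619,  0.14769068]), [0.7, 0.7]) pointer-mark [np.float64(-0.05397379797478129), np.float64(-0.0002831279044807917)]
tool shift [-0.00133113 -0.00127991]
```

```bash
python3 -m inch '[[0,-0.001,0.01,0],[-0.001,-0.001,0.03,0],[-0.001,-0.001,0.055,0],[-0.001,-0.001,0.08,0],[-0.001,-0.001,0.105,0],[-0.001,-0.001,0.125,0],[-0.001,-0.001,0.136,0],[-0.001,-0.001,0.138,0]]' && python3 -m inch '[[0,0,0,0],[0,0,0,0],[0,0,0,0],[0,0,0,0],[0,0,0,0],[0,0,0,0],[0,0,0,0],[0,0,0,0]]' 0 60 && python3 -m inch '[[0,0,0,0],[0,0,0,0],[0,0,0,0],[0,0,0,0],[0,0,0,0],[0,0,0,0],[0,0,0,0],[0,0,0,0]]' && python3 -m inch '[[0,-0.003,0,0],[0,-0.01,0,0],[0,-0.018,0,0],[0,-0.027,0,0],[0,-0.036,0,0],[0,-0.045,0,0],[0,-0.051,0,0],[0,-0.054,0,0]]' && python3 -m inch '[[0,0,0,0],[0,0,0,0],[0,0,0,0],[0,0,0,0],[0,0,0,0],[0,0,0,0],[0,0,0,0],[0,0,0,0]]'
python3 -c "
from h import *
snap('wrist','w7');snap('scene','s7')
a=cv2.imread('pics/s7.png')[150:260,260:400];b=cv2.imread('pics/w7.png')
cv2.imwrite('pics/c7.png',np.hstack([cv2.resize(a,(382,300),interpolation=2),cv2.resize(b[:,80:],(418,300))]))"
```

```text
time: 11.32
tool_pos: [0.5525, -0.2325, 0.2827]
tcp_rot: [[-0.988, -0.151, -0.005], [-0.151, 0.989, 0.002], [0.005, 0.003, -1.0]]
contact_force: [0.1, -1.3, 0.5]
opening: 0.0855
grip_force: 0.0
time: 11.98
tool_pos: [0.5536, -0.2322, 0.2866]
tcp_rot: [[-0.988, -0.153, 0.001], [-0.153, 0.988, -0.0], [-0.001, -0.0, -1.0]]
contact_force: [-3.0, 1.1, 6.1]
opening: 0.0151
grip_force: 58.8
time: 12.65
tool_pos: [0.5536, -0.2322, 0.2866]
tcp_rot: [[-0.988, -0.153, 0.001], [-0.153, 0.988, -0.0], [-0.001, -0.0, -1.0]]
contact_force: [-1.9, 1.0, 5.6]
opening: 0.0153
grip_force: 58.8
time: 13.32
tool_pos: [0.5621, -0.2846, 0.2866]
tcp_rot: [[-0.988, -0.154, 0.001], [-0.154, 0.988, 0.003], [-0.001, 0.003, -1.0]]
contact_force: [-2.7, 6.3, 7.0]
opening: 0.0151
grip_force: 59.0
time: 13.98
tool_pos: [0.5621, -0.2837, 0.2866]
tcp_rot: [[-0.988, -0.154, 0.0], [-0.154, 0.988, 0.003], [-0.001, 0.003, -1.0]]
contact_force: [-3.1, 4.9, 7.0]
opening: 0.0153
grip_force: 58.8
```

View pics/c7.png

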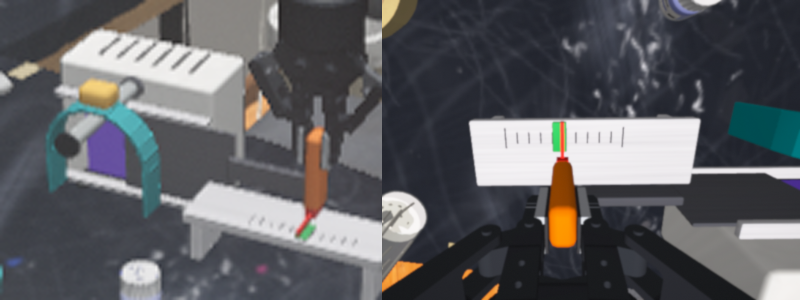

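The red pointer (562,140) lies over the green mark (559,136), about 2 mm short of its centre, and the band is still hanging. Pull 2 mm more and check.

```bash
python3 -m inch '[[0,-0.001,0,0],[0,-0.002,0,0],[0,-0.0025,0,0],[0,-0.0025,0,0],[0,-0.0025,0,0],[0,-0.0025,0,0],[0,-0.0025,0,0],[0,-0.0025,0,0]]' && python3 - <<'E'
from h import *
im=snap('wrist','w8').astype(int); r=im[165:200,190:260]
R,G,B=r[...,0],r[...,1],r[...,2]
xs=lambda m:(np.where(m)[1].min()+190,np.median(np.where(m)[1])+190,np.where(m)[1].max()+190)
print('green',xs((G>R+50)&(G>B+30)),'red',xs((R>G+80)&(R>B+80)))
print(get_obs()['joint_velocities'].__abs__().max())
E
```

```text
time: 14.75
tool_pos: [0.5625, -0.286, 0.2866]
tcp_rot: [[-0.988, -0.154, 0.0], [-0.154, 0.988, 0.003], [-0.001, 0.003, -1.0]]
contact_force: [-2.3, 5.1, 5.6]
opening: 0.0149
grip_force: 58.8Traceback (most recent call last):
  File "<stdin>", line 5, in <module>
  File "<stdin>", line 4, in <lambda>
    return umr_minimum(a, axis, None, out, keepdims, initial, where)
ValueError: zero-size array to reduction operation minimum which has no identity
```

```bash
python3 - <<'E'
from h import *
im=cv2.imread('pics/w8.png')[:,:,::-1].astype(int); r=im[165:195,290:350]
R,G,B=r[...,0],r[...,1],r[...,2]
xs=lambda m:(np.where(m)[1].min()+290,np.median(np.where(m)[1])+290,np.where(m)[1].max()+290)
print('green',xs((G>R+50)&(G>B+30)),'red',xs((R>G+80)&(R>B+80)))
print(np.abs(get_obs()['joint_velocities']).max())
E
```

```text
green (np.int64(312), np.float64(321.0), np.int64(330)) red (np.int64(319), np.float64(321.0), np.int64(323))
0.0018683297036109726
```

The pointer is centred on the mark (both at column 321), and the arm is still and holding.

```bash
python3 -c "
from rig import job_done; print(job_done())"
```

```text
the job is handed in; nothing more can be done
None
```

The band hangs on the bar, released with the shutter still shut, and the gripper is holding the shutter with its pointer centred on the green mark; I handed the job in at about 15 s of the 54 s allowed, and it returned no verdict.

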